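# Put a jar away through the swing gate

## Robot

A 6-joint arm with a two-finger parallel gripper is mounted at the origin on a cart in front of the work surface, level with it; the furniture and walls round the work are solid. World frame = base frame: x ahead of the robot, y to its left, z up, the work surface at z = 0. Lengths are in m, angles in degrees, forces in N, time in s.
With the tool pointing down it reaches from about 0.375 to 0.9 m from the base axis. Payload 3.1 kg.
Tool frame: the origin (TCP) lies on the centre line of the jaws, within the pads' length; the fingertips stand 25 mm ahead of it and the grasp point (between the pads) lies 6 mm ahead of it; z points along the fingers, y is the line along which they close (so a half turn about z gives the same grasp; the last joint's range is limited). The gripper opens to 87 mm and grips with 3 to 60 N. Pads are 19 mm wide; open, the fingers measure 117 mm over their backs; the gripper's body (75 mm by 190 mm) begins 51 mm behind the grasp point.
Start: joints at [53.829, 30.224, 82.088, -0, 67.689, -10.227], TCP at [0.273, 0.562, 0.248] pointing down, gripper open.
Joint ranges: [-176.69, 176.69], [-43.24, 126.21], [12.49, 139.97], [-82, 262], [0, 151.66], [-163.58, 163.58]. Speed limits (degrees/s): [159.86, 159.86, 180, 180, 180, 180].

## Interface

Orientations are given as a 3x3 rotation matrix whose columns are the frame's x, y, z axes.
In Python, from rig import * gives the robot as it stands.
- The arm moves only by the tool step_arm, never from a script. Its argument "steps" is a list of rows, each a list of 7 numbers: the shift along the tool's x, y, z normalised to -1 to 1, where 1 is 0.3 m, then the turn, a rotation vector about the tool's x, y, z normalised to -1 to 1, where 1 is 45 degrees, then the gripper's target within -1 to 1 (shut at 1, half-way at 0, fully open at -1). A call has 1 to 8 rows; each row is the pose to reach, as a shift and turn from the pose commanded when the call began, along the tool's axes at that moment; what a row does not reach only later rows make up. A row lasts 1/12 s, in which the tool goes at most 41.7 mm and 7.16 degrees, less where a joint would pass 70% of its speed; a pose out of reach is approached as far as the arm can. A call with a number of a shift or a turn outside -1 to 1 is refused whole. A call with a gripper value outside its range is refused whole. The fingers move at their own pace and stop on an object; the grip force is fixed at half the most. Time passes only in rows, so rows that repeat a pose let the fingers close. It gives the time, the measured TCP pose, the force, the opening and the grip force at its end, in the units of the state.
- read_state(): the state, without advancing time (a new reading comes with each control period).
- capture(name): name is "side" or "top"; returns a dict with "image" (420x560x3 uint8, red, green, blue), "vertical_fov" (degrees; the focal length in pixels is half the picture's height over the tangent of half this angle, whatever the lens; pixels are square), "cx", "cy" (the principal point, pixels), "k1" (the pictures are not rectified: a ray, as slopes to the right and down, at radius r is drawn at 1 + k1 r^2 times it, then the intrinsics apply), "world_from_camera" (4x4, takes a point from camera to world coordinates). Camera axes: x right, y down, z forward; pixel columns grow to the right and rows downward; lengths in m; the calibration is good to about 2 mm. A picture is of the moment at which its call begins. There is no depth.
- hand_in(): hands the job in; it is judged then, once.
The state is a dict: "time_s": time; "joint_positions": joint angles; "qvel": joint speeds; "tau": joint torques, N m; "position": TCP position; "tcp_rot": TCP orientation; "force": force on the tool from outside, world axes, zero at the start; "moment": the same for the moment, N m; "opening": opening from 0.0 (shut) to 1.0 (fully open); "grasp_force": force on a finger pad.
Only numpy, scipy, OpenCV 4.12 (cv2) and the standard library are available. Lean on these libraries where they do the work, as an engineer would, in place of code of your own. Each camera call takes 0.05 s, during which the arm holds its last target. There are 200 camera calls.

## Task

Put the open jar of glass pieces away in the gated jar rack: stand it on the rack's apron in front of the little swing gate, then push it forward along the rack through the gate (do not lift it over) until it meets the sprung buffer hidden at the back, and press it home there with about 7 N on the buffer for a moment, never as much as 10 N. Then withdraw gently, so that the jar stays standing at the buffer and both gate leaves swing shut behind it; leave the other things on the bench alone.

Things in the scene. Friction and masses are not known exactly. Their poses are not given: they have to be found in the camera images.
- jar_mid (a point): Centre, half-way up, of the open jar: the low glass jar without a lid, round, 60 mm across, 62 mm high, about 0.14 to 0.24 kg, standing upright on the bench at the start (this point is then 31 mm above the bench). The lidded jars are not meant.
- lane: Jar rack: a fixed plywood channel on a 6 mm base plate (x = -110 to 178 mm). Origin under the gate line, midway between the walls, at bench level; x = the direction in which the jar is pushed (roughly away from the robot), y left, z up. 78 mm free between walls (y = -39 to 39 mm) over the whole length. Walls from x = -10 mm, tops 56 mm above the bench, open above up to the hood.
- apron_mid (a point): Middle of the rack's apron, on top of the base plate (6 mm above the bench), 55 mm in front of the gate line. The apron is flat and open above; only low curbs (tops 16 mm above the bench) stand at its two sides.
- hood_edge (a point): Middle of the front edge of the hood, on its top: x = 108 mm of the rack, 76 mm above the bench (its underside 72 mm). The hood closes the rack's end from here to x = 178 mm; tools from above can reach into the channel only up to here.
- gate_left (a joint): Left leaf of the two-leaf swing gate at x = 0 of the rack: an upright aluminium plate 35 mm long, 3 mm thick, 9 to 53 mm above the bench, on a vertical hinge at y = 36 mm. 0 = shut, across the channel; grows to 1.55 rad inward (+x of the rack), never outward. A weak spring (0.2 to 1 N at the tip) shuts it when nothing is in its way; it sweeps up to x = 36 mm.
- gate_right (a joint): Right leaf (hinge at y = -36 mm), the mirror image of the left one; 0 = shut, grows inward.
- buffer: Mount of the sprung buffer, fixed in the hooded end; origin on the inner face of the back wall (x = 172 mm of the rack), in the channel's middle, 6 mm above the bench; axes as the rack's. It carries a rubber pad 50 mm wide, 16 to 52 mm above the bench, facing the gate.
- buffer_slot (a point): Middle of the range (x = 127 mm of the rack) in which the face of the buffer's pad can stand: it was set by hand anywhere from 17 mm nearer to 17 mm farther, unreported, so it must be found by feel. Pressed, the pad yields 1 mm per 3.5 N (at most 8 mm) and follows back when released. Jar friction and gate springs add 0.5 to 2 N to the push felt.
- jar_tall: Bystander: lidded jar 66 mm across, 93 mm high; origin under its centre.
- jar_lidded: Bystander: lidded jar 64 mm across, 83 mm high; origin under its centre.
- teal_nippers: Bystander: nippers with teal grips, 185x70x16 mm, lying flat; origin under the centre.
- chip_dish: Bystander: round dish of chips, 69 mm across, 18 mm high; origin under its centre.
- jar_open: The same open jar; origin under its centre.

How it is judged (in metres and radians):
On the way, in this order (a step that is already met when the one before it is completed fails the run):
1. the jar stands upright on the apron, in front of the gate (x of jar_mid in the frame of lane between -0.085 and -0.025 m and y of jar_mid in the frame of lane between -0.02 and 0.02 m and z of jar_mid in the frame of lane between 0.03 and 0.042 m and angle between jar_mid's own z axis and vertical below 0.12 rad), for 0.2 s.
2. the jar slides on the base plate through the gate and holds both leaves open (x of jar_mid in the frame of lane between 0 and 0.055 m and z of jar_mid in the frame of lane between 0.03 and 0.045 m and value of joint each of gate_left, gate_right above 0.6 rad), for 0.05 s.
3. the jar is pressed against the buffer with more than 4 N (contact force between jar_open and buffer above 4 N), for 0.2 s.
At the end, for the whole second after the job is handed in: The jar stands upright (within 0.1 rad) and still on the base plate at the buffer, its centre 74 mm or more past the gate line; both gate leaves are shut (within 0.1 rad) behind it (x of jar_mid in the frame of lane between 0.074 and 0.13 m and y of jar_mid in the frame of lane between -0.02 and 0.02 m and z of jar_mid in the frame of lane between 0.03 and 0.042 m and angle between jar_mid's own z axis and vertical below 0.1 rad and linear speed of jar_open below 0.02 m/s and value of joint each of gate_left, gate_right below 0.1 rad); the robot touches nothing.
It fails at once if the jar is pressed on the buffer with more than 10 N (contact force between jar_open and buffer above 10 N).
It fails at once if the jar is lifted over the gate and lowered into the rack from above (x of jar_mid in the frame of lane between 0.02 and 0.17 m and y of jar_mid in the frame of lane between -0.06 and 0.06 m and z of jar_mid in the frame of lane between 0.058 and 0.12 m).
It fails at once if the jar tips over (angle between jar_mid's own z axis and vertical above 0.6 rad).
It fails at once if a lidded jar, the nippers or the dish is pushed away (over 20 mm) (distance of any of jar_tall, jar_lidded, teal_nippers, chip_dish from where it was at the start of the episode above 0.02 m).
It also fails if it takes over 64 s, if anything falls off the work surface, if the arm or the gripper's body presses on something with over 40 N, if the wrist force passes 120 N, or if a joint passes its speed limit or range.

## Working session

There is one attempt and no reset: what is moved stays moved. The work goes in short steps, Python scripts to look and compute and a tool call to move; the robot and the scene stay as the last step left them, time stands still between calls to the robot, and variables do not carry over. Pictures are saved under pics/ and viewed, at most 10 in all, crops included, and the job is handed in when it is done.

Besides the shell and the picture viewer there is one more tool, called after "Emit:" in YAML: its name, and indented under it one key for each argument. step_arm: Moves the arm, as the interface text tells. Scaled input: -1 to 1 covers 0.3 m each way for a shift and 45 degrees each way for a turn. Its arguments: {"type":"object","properties":{"steps":{"type":"array"}},"required":["steps"]}

```bash
mkdir -p pics; cat > h.py <<'E'
from rig import *
import numpy as np, cv2
def snap(cam,name):
    d=capture(cam); cv2.imwrite(f'pics/{name}.png',d['image'][:,:,::-1]); np.save(f'pics/{name}.npy',d,allow_pickle=True); return d
def load(name): return np.load(f'pics/{name}.npy',allow_pickle=True).item()
def K(d):
    f=d['image'].shape[0]/2/np.tan(np.radians(d['vertical_fov'])/2)
    return np.array([[f,0,d['cx']],[0,f,d['cy']],[0,0,1]]),np.array([d['k1'],0,0,0.])
def pix2world(d,uv,z):
    k,dist=K(d); p=cv2.undistortPoints(np.array(uv,float).reshape(-1,1,2),k,dist).reshape(-1,2)
    T=np.array(d['world_from_camera']); r=np.c_[p,np.ones(len(p))]@T[:3,:3].T; o=T[:3,3]
    z=np.broadcast_to(z,len(p)); return o+r*((z-o[2])/r[:,2])[:,None]
def proj(d,P):
    k,dist=K(d); T=np.linalg.inv(np.array(d['world_from_camera']))
    return cv2.projectPoints(np.array(P,float).reshape(-1,1,3),cv2.Rodrigues(T[:3,:3])[0],T[:3,3],k,dist)[0].reshape(-1,2)
E
python3 - <<'E'
from h import *
for c in('top','side'):
    d=snap(c,c+'0'); print(c,d['vertical_fov'],d['k1'],np.round(d['world_from_camera'],3).tolist())
a=[cv2.resize(cv2.imread(f'pics/{c}0.png'),(800,600),interpolation=3) for c in('top','side')]
for n,i in zip(('t','s'),a): cv2.imwrite(f'pics/{n}0big.png',i)
s=read_state(); print(s)
E
```

```text
top 53.31099048001419 -0.013959629049658483 [[0.002, -0.988, 0.153, 0.464], [-0.999, -0.007, -0.032, -0.177], [0.033, -0.153, -0.988, 1.032], [0.0, 0.0, 0.0, 1.0]]
side 42.07600608211091 -0.09412558185230378 [[0.936, -0.121, 0.33, 0.255], [-0.352, -0.352, 0.868, -1.14], [0.012, -0.928, -0.372, 0.462], [0.0, 0.0, 0.0, 1.0]]
{'time_s': 0.1, 'joint_positions': array([ 5.38286974e+01,  3.02726836e+01,  8.21484356e+01, -3.10377281e-03,
        6.76904604e+01, -1.02277119e+01]), 'qvel': array([-0.01936399, -0.16418024, -0.10639667,  0.09268965,  0.07515734,
       -0.11155436]), 'tau': array([-5.27197208e-04, -4.40982842e+01, -1.77150947e+01,  6.34831167e-02,
        5.34281053e-02, -4.27618772e-05]), 'position': array([0.27305201, 0.56151818, 0.24668308]), 'tcp_rot': array([[-8.99234052e-01,  4.37466444e-01, -1.10891958e-03],
       [ 4.37467749e-01,  8.99232675e-01, -1.60165352e-03],
       [ 2.96507051e-04, -1.92537794e-03, -9.99998102e-01]]), 'force': array([-0.18553331,  0.88939512,  0.34848308]), 'moment': array([-0.02390887, -0.07403951,  0.009441  ]), 'grasp_force': 0.0, 'opening': 1.0001531398676906}
```

View pics/t0big.png

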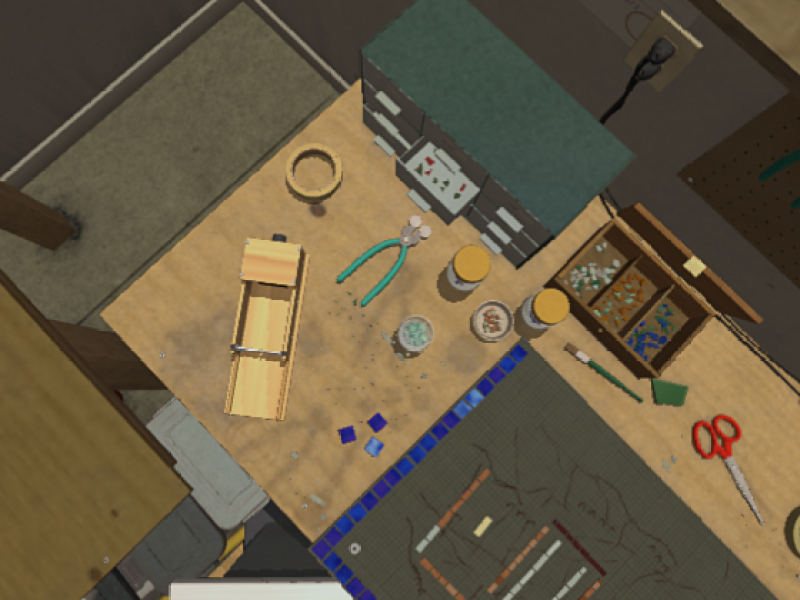

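View pics/s0big.png

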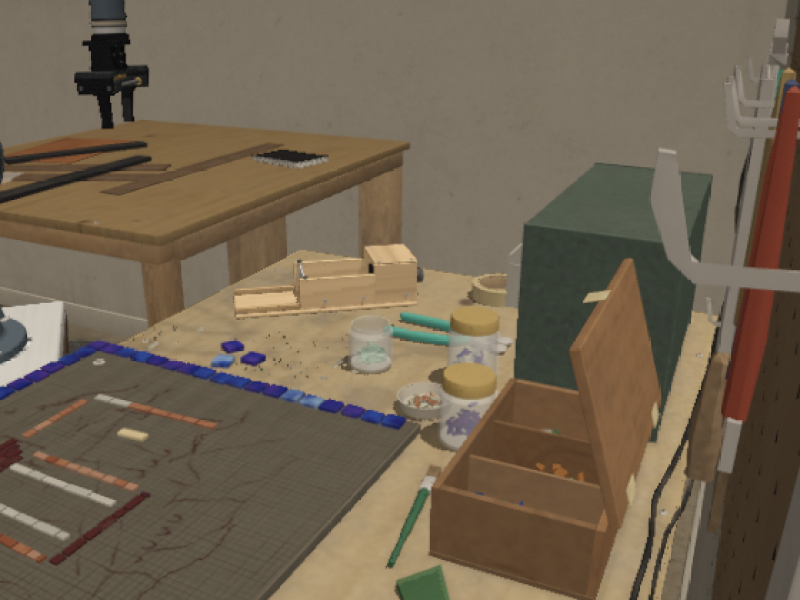

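The top view shows the rack (apron at about (258,390), gate line (260,350), hood (272,262)) and the open jar at (415,333). The side view shows the jar at (370,345) and the rack at (325,280). I'll enlarge these areas next.

```bash
python3 - <<'E'
from h import *
i=load('top0')['image'][:,:,::-1]
c=i[160:300,150:320]  # 170x140
cv2.imwrite('pics/tc.png',cv2.resize(c,None,fx=4.25,fy=4.25,interpolation=cv2.INTER_CUBIC))
E
```

```text
(no output)
```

View pics/tc.png

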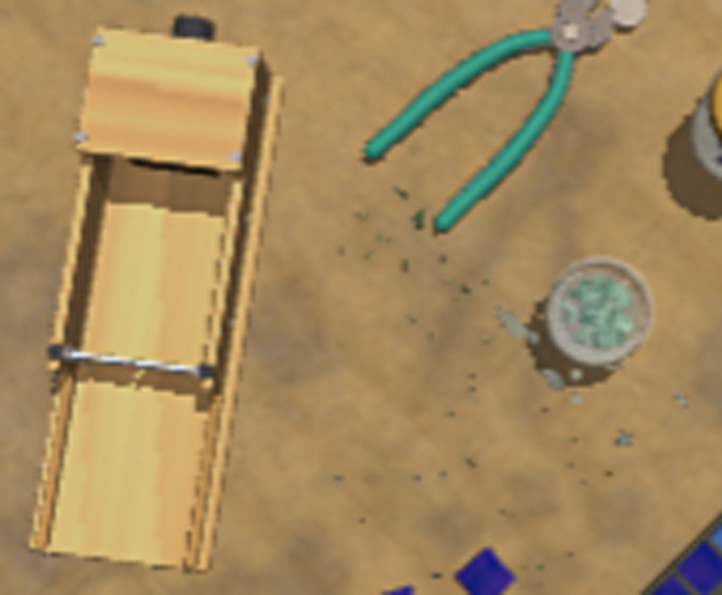

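```bash
cat >> h.py <<'E'
def crop2pix(uv,x0,y0,s): return (np.array(uv,float)+.5)/s-.5+np.array([x0,y0])
E
python3 - <<'E'
from h import *
from scipy.optimize import least_squares
d=load('top0')
uv=crop2pix([[161,161],[179.5,39],[133.5,362.5],[120,559]],150,160,4.25)
z=np.array([.076,.076,.055,.008]); lx=np.array([.108,.178,0,-.11])
W=pix2world(d,uv,z); print(W.round(4))
def f(p): return np.ravel(np.c_[p[0]+lx*np.cos(p[2]),p[1]+lx*np.sin(p[2])]-W[:,:2])
r=least_squares(f,[W[2,0],W[2,1],.1]); print(r.x,np.degrees(r.x[2]),r.fun.round(4))
g=pix2world(d,crop2pix([[60,353],[207,372],[80,150],[243,172],[50,550],[188,565]],150,160,4.25),[.055,.055,.076,.076,.008,.008]);print(g.round(4))
for a,b in((0,1),(2,3),(4,5)):
  v=g[a]-g[b];print(np.linalg.norm(v),np.degrees(np.arctan2(-v[0],v[1])))
j=pix2world(d,crop2pix([[600,312],[548,312],[652,312],[600,258],[600,366]],150,160,4.25),.062);print('jar',j.round(4))
print('tall etc',pix2world(d,[[470*.7,262*.7],[550*.7,305*.7],[491*.7,320*.7],[340*.7,281*.7],[365*.7,303*.7],[410*.7,235*.7]],[.093,.083,.018,.016,.016,.016]).round(3))
E
```

```text
[[ 0.6294  0.0012  0.076 ]
 [ 0.6974 -0.0065  0.076 ]
 [ 0.5215  0.0161  0.055 ]
 [ 0.4142  0.0288  0.008 ]]
[ 0.52196664  0.01540937 -0.12584895] -7.210613666728052 [-0.0003  0.0007  0.0012 -0.0004  0.0004 -0.0006 -0.0013  0.0004]
[[ 0.5265  0.0561  0.055 ]
 [ 0.5166 -0.024   0.055 ]
 [ 0.6351  0.0451  0.076 ]
 [ 0.6237 -0.0433  0.076 ]
 [ 0.419   0.0681  0.008 ]
 [ 0.4109 -0.0093  0.008 ]]
0.08063589592232365 -7.073992935751113
0.08913002914364901 -7.35528607213601
0.07782435174535515 -5.979509217166773
jar [[ 0.5499 -0.2381  0.062 ]
 [ 0.5497 -0.2096  0.062 ]
 [ 0.55   -0.2666  0.062 ]
 [ 0.5796 -0.2381  0.062 ]
 [ 0.5204 -0.238   0.062 ]]
tall etc [[ 0.662 -0.324  0.093]
 [ 0.594 -0.455  0.083]
 [ 0.577 -0.371  0.018]
 [ 0.643 -0.111  0.016]
 [ 0.605 -0.154  0.016]
 [ 0.725 -0.232  0.016]]
```

```bash
cat >> h.py <<'E'
from scipy.spatial.transform import Rotation as Rot
L0=np.array([.522,.0154]); YAW=np.radians(-7.2)
c,s_=np.cos(YAW),np.sin(YAW); RL=np.array([[c,-s_],[s_,c]])
RT=np.array([[-c,-s_,0],[-s_,c,0],[0,0,-1.]])  # tool: x=-lane x, y=lane y, z down
def lane(x,y,z): return np.r_[L0+RL@[x,y],z]
def tolane(p): return np.r_[RL.T@(np.array(p[:2])-L0),p[2]]
def need(*targets):
    s=read_state(); R=s['tcp_rot']; rv=Rot.from_matrix(R.T@RT).as_rotvec()
    for t in targets: print('shift',(R.T@(np.array(t)-s['position'])/.3).round(3),'turn',(np.degrees(rv)/45).round(3))
E
python3 - <<'E'
from h import *
need([.55,-.238,.247],[.55,-.238,.13])
E
```

```text
shift [-1.996 -1.993  0.002] turn [-0.002 -0.001 -0.416]
shift [-1.996 -1.992  0.392] turn [-0.002 -0.001 -0.416]
```

Emit:
step_arm:
  steps:
    - [-0.8,-0.8,0,0,0,-0.416,-1]
    - [-0.8,-0.8,0,0,0,-0.416,-1]
    - [-0.8,-0.8,0,0,0,-0.416,-1]
    - [-0.8,-0.8,0,0,0,-0.416,-1]
    - [-0.8,-0.8,0,0,0,-0.416,-1]
    - [-0.8,-0.8,0,0,0,-0.416,-1]
    - [-0.8,-0.8,0,0,0,-0.416,-1]
    - [-0.8,-0.8,0,0,0,-0.416,-1]

```text
time_s: 0.77
position: [0.3817, 0.2461, 0.2474]
tcp_rot: [[-0.992, 0.125, -0.0], [0.125, 0.992, -0.0], [0.0, -0.0, -1.0]]
force: [0.5, -0.1, -0.1]
opening: 1.002
grasp_force: 0.0
```

```bash
python3 - <<'E'
from h import *
print(read_state()['position'],read_state()['joint_positions'])
need([.55,-.238,.247],[.55,-.238,.13])
E
```

```text
[0.38174437 0.24610782 0.24740478] [ 1.86672302e+01  1.71368530e+01  1.05691532e+02 -5.93771456e-03
  5.71943687e+01 -6.41447214e+01]
shift [-7.580e-01 -1.531e+00  1.000e-03] turn [-0. -0.  0.]
shift [-0.758 -1.531  0.391] turn [-0. -0.  0.]
```

Emit:
step_arm:
  steps:
    - [-0.4,-0.8,0,0,0,0,-1]
    - [-0.4,-0.8,0,0,0,0,-1]
    - [-0.4,-0.8,0,0,0,0,-1]
    - [-0.4,-0.8,0,0,0,0,-1]
    - [-0.4,-0.8,0,0,0,0,-1]
    - [-0.4,-0.8,0,0,0,0,-1]
    - [-0.4,-0.8,0,0,0,0,-1]

```text
time_s: 1.35
position: [0.4728, -0.0098, 0.2476]
tcp_rot: [[-0.992, 0.129, 0.002], [0.129, 0.992, -0.002], [-0.003, -0.002, -1.0]]
force: [-0.1, 0.6, -0.7]
opening: 1.004
grasp_force: 0.0
```

```bash
python3 - <<'E'
from h import *
need([.55,-.238,.247],[.55,-.238,.12])
E
```

```text
shift [-0.353 -0.721  0.004] turn [-0.002  0.003 -0.005]
shift [-0.352 -0.72   0.428] turn [-0.002  0.003 -0.005]
```

Emit:
step_arm:
  steps:
    - [-0.34,-0.7,0,0,0,0,-1]
    - [-0.34,-0.7,0,0,0,0,-1]
    - [-0.34,-0.7,0,0,0,0,-1]
    - [-0.34,-0.7,0,0,0,0,-1]
    - [-0.34,-0.7,0,0,0,0,-1]
    - [-0.34,-0.7,0,0,0,0,-1]
    - [-0.34,-0.7,0,0,0,0,-1]
    - [-0.34,-0.7,0,0,0,0,-1]

```text
time_s: 2.02
position: [0.5453, -0.2277, 0.2467]
tcp_rot: [[-0.992, 0.128, -0.001], [0.128, 0.992, 0.001], [0.001, 0.001, -1.0]]
force: [-0.2, 0.3, -0.2]
opening: 1.001
grasp_force: 0.0
```

```bash
python3 - <<'E'
from h import *
need([.55,-.238,.247],[.55,-.238,.1],[.55,-.238,.043])
d=snap('side','s1'); i=d['image'][:,:,::-1]; print(proj(d,[.55,-.238,0.031]))
j=load('side0')
u,v=proj(d,[.55,-.238,0.06])[0].astype(int)
c=i[max(v-90,0):v+60,u-100:u+100]; cv2.imwrite('pics/s1c.png',cv2.resize(c,None,fx=4,fy=4,interpolation=2)); print(u-100,max(v-90,0))
E
```

```text
shift [-0.02  -0.032 -0.001] turn [ 0.001 -0.001 -0.004]
shift [-0.021 -0.033  0.489] turn [ 0.001 -0.001 -0.004]
shift [-0.021 -0.033  0.679] turn [ 0.001 -0.001 -0.004]
[[258.0867797 240.8714306]]
158 136
```

View pics/s1c.png

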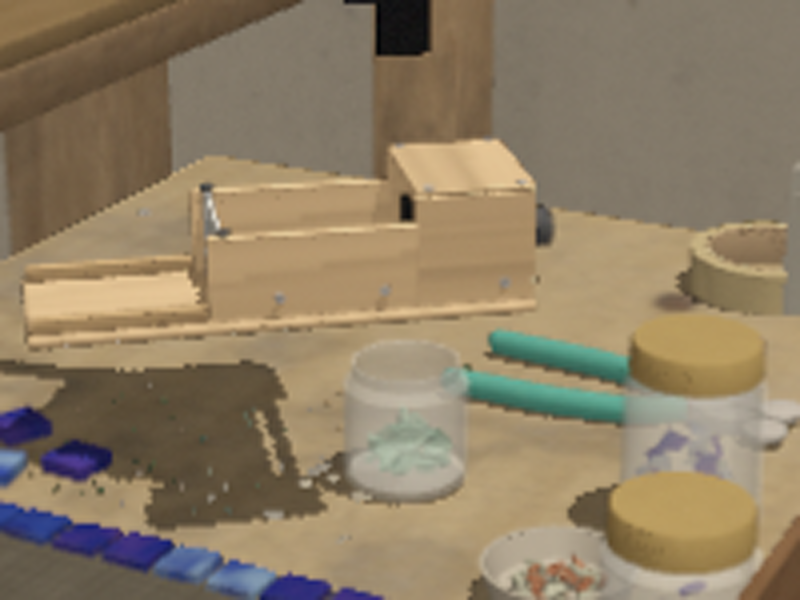

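The side crop shows the jar standing clear at about (406,421), within 2 mm of the top-view estimate. The nippers are behind it and the fingers are above. I'll descend around it.

Emit:
step_arm:
  steps:
    - [-0.023,-0.033,0,0,0,0,-1]
    - [-0.023,-0.033,0.13,0,0,0,-1]
    - [-0.023,-0.033,0.26,0,0,0,-1]
    - [-0.023,-0.033,0.39,0,0,0,-1]
    - [-0.023,-0.033,0.5,0,0,0,-1]
    - [-0.023,-0.033,0.5,0,0,0,-1]

```text
time_s: 2.57
position: [0.547, -0.2334, 0.0912]
tcp_rot: [[-0.992, 0.124, -0.012], [0.124, 0.992, 0.008], [0.013, 0.006, -1.0]]
force: [-1.6, 0.5, -1.2]
opening: 1.0
grasp_force: 0.0
```

```bash
python3 - <<'E'
from h import *
need([.551,-.238,.043])
E
```

```text
shift [-0.017 -0.015  0.16 ] turn [ 0.008 -0.016  0.001]
```

Emit:
step_arm:
  steps:
    - [0,0,0,0,0,0,-1]
    - [0,0,0,0,0,0,-1]
    - [0,0,0,0,0,0,-1]

```text
time_s: 2.82
position: [0.5529, -0.2378, 0.1003]
tcp_rot: [[-0.992, 0.125, 0.004], [0.125, 0.992, -0.003], [-0.005, -0.002, -1.0]]
force: [-0.0, 0.7, 0.3]
opening: 0.998
grasp_force: 0.0
```

```bash
python3 - <<'E'
from h import *
need([.551,-.238,.043])
E
```

```text
shift [ 0.007 -0.001  0.191] turn [-0.003  0.006  0.   ]
```

Emit:
step_arm:
  steps:
    - [0.005,0,0.06,0,0,0,-1]
    - [0.005,0,0.12,0,0,0,-1]
    - [0.005,0,0.17,0,0,0,-1]
    - [0.005,0,0.19,0,0,0,-1]
    - [0.005,0,0.19,0,0,0,-1]
    - [0.005,0,0.19,0,0,0,-1]
    - [0.005,0,0.19,0,0,0,0]
    - [0.005,0,0.19,0,0,0,1]

```text
time_s: 3.48
position: [0.5505, -0.2374, 0.042]
tcp_rot: [[-0.992, 0.126, 0.002], [0.126, 0.992, -0.002], [-0.003, -0.001, -1.0]]
force: [1.0, 0.4, -0.4]
opening: 0.922
grasp_force: 0.0
```

Emit:
step_arm:
  steps:
    - [0,0,0,0,0,0,1]
    - [0,0,0,0,0,0,1]
    - [0,0,0,0,0,0,1]
    - [0,0,0,0,0,0,1]
    - [0,0,0,0,0,0,1]
    - [0,0,0,0,0,0,1]

```text
time_s: 3.98
position: [0.5497, -0.237, 0.0408]
tcp_rot: [[-0.992, 0.126, 0.0], [0.126, 0.992, -0.0], [-0.0, -0.0, -1.0]]
force: [1.0, 0.4, 3.1]
opening: 0.674
grasp_force: 30.0
```

```bash
python3 - <<'E'
from h import *
need([.551,-.238,.12],lane(-.055,0,.12),lane(-.055,0,.052))
E
```

```text
shift [-0.005 -0.003 -0.264] turn [-0.  0. -0.]
shift [ 0.381  0.823 -0.264] turn [-0.  0. -0.]
shift [ 0.381  0.823 -0.037] turn [-0.  0. -0.]
```

Emit:
step_arm:
  steps:
    - [0,0,-0.05,0,0,0,1]
    - [0,0,-0.15,0,0,0,1]
    - [0.05,0.06,-0.22,0,0,0,1]
    - [0.1,0.15,-0.22,0,0,0,1]
    - [0.15,0.26,-0.22,0,0,0,1]
    - [0.2,0.38,-0.22,0,0,0,1]
    - [0.25,0.5,-0.22,0,0,0,1]
    - [0.3,0.6,-0.22,0,0,0,1]

```text
time_s: 4.65
position: [0.4815, -0.0448, 0.1062]
tcp_rot: [[-0.992, 0.126, -0.001], [0.126, 0.992, 0.001], [0.002, 0.001, -1.0]]
force: [-0.2, 0.5, -2.7]
opening: 0.677
grasp_force: 30.0
```

Emit:
step_arm:
  steps:
    - [0.04,0.11,0,0,0,0,1]
    - [0.07,0.19,0,0,0,0,1]
    - [0.08,0.22,0,0,0,0,1]
    - [0.08,0.22,0,0,0,0,1]
    - [0.08,0.22,0,0,0,0,1]
    - [0.08,0.22,0,0,0,0,1]

```text
time_s: 5.15
position: [0.4687, 0.0204, 0.1065]
tcp_rot: [[-0.992, 0.126, 0.002], [0.126, 0.992, -0.001], [-0.002, -0.0, -1.0]]
force: [-0.0, -1.0, -2.7]
opening: 0.677
grasp_force: 30.0
```

```bash
python3 - <<'E'
from h import *
s=read_state(); print(s['position'],tolane(s['position']),s['force'],s['opening'])
need(lane(-.055,0,.05))
d=snap('top','t2'); i=d['image'][:,:,::-1]
cv2.imwrite('pics/t2c.png',cv2.resize(i[160:300,120:290],None,fx=4.25,fy=4.25,interpolation=2))
E
```

```text
[0.46865825 0.02037167 0.10651963] [-0.05354425 -0.00175303  0.10651963] [-0.01432225 -1.01539583 -2.67879263] 0.6767759867042236
shift [0.005 0.006 0.188] turn [-0.001  0.002 -0.001]
```

View pics/t2c.png

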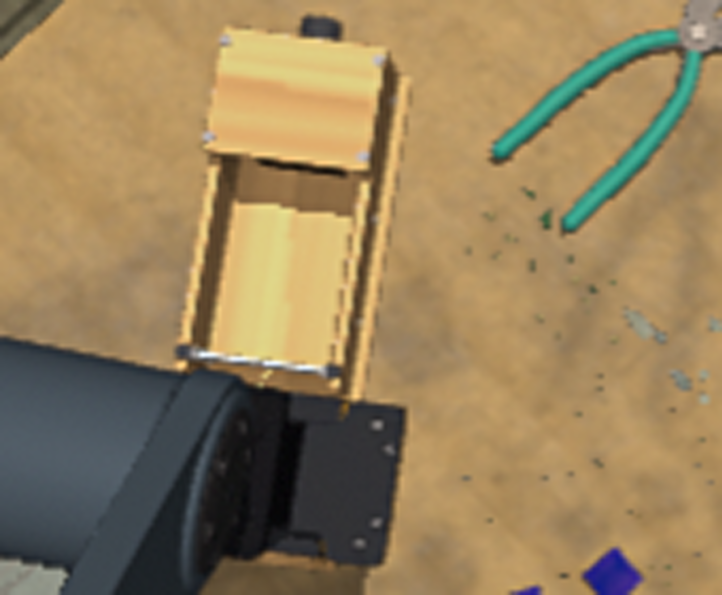

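The top view shows the gripper over the apron at crop (330,480), with the gate shut and the rack unmoved. Next is lowering the jar.

Emit:
step_arm:
  steps:
    - [0.005,0.006,0.05,0,0,0,1]
    - [0.005,0.006,0.1,0,0,0,1]
    - [0.005,0.006,0.14,0,0,0,1]
    - [0.005,0.006,0.165,0,0,0,1]
    - [0.005,0.006,0.18,0,0,0,1]
    - [0.005,0.006,0.19,0,0,0,1]
    - [0.005,0.006,0.19,0,0,0,1]
    - [0.005,0.006,0.19,0,0,0,1]

```text
time_s: 5.87
position: [0.4665, 0.0232, 0.0498]
tcp_rot: [[-0.992, 0.126, 0.001], [0.126, 0.992, -0.0], [-0.001, -0.0, -1.0]]
force: [0.7, -0.7, -2.4]
opening: 0.681
grasp_force: 30.0
```

Emit:
step_arm:
  steps:
    - [0,0,0.003,0,0,0,1]
    - [0,0,0.006,0,0,0,1]
    - [0,0,0.006,0,0,0,1]

```text
time_s: 6.12
position: [0.4664, 0.0235, 0.048]
tcp_rot: [[-0.992, 0.126, 0.001], [0.126, 0.992, -0.0], [-0.001, -0.0, -1.0]]
force: [-1.1, 0.2, -1.9]
opening: 0.681
grasp_force: 30.0
```

Emit:
step_arm:
  steps:
    - [0,0,0.002,0,0,0,1]
    - [0,0,0.004,0,0,0,1]
    - [0,0,0.004,0,0,0,1]

```text
time_s: 6.37
position: [0.4663, 0.0235, 0.0468]
tcp_rot: [[-0.992, 0.126, 0.001], [0.126, 0.992, -0.0], [-0.001, -0.0, -1.0]]
force: [0.5, 0.2, 1.8]
opening: 0.682
grasp_force: 30.0
```

Contact with the plate. I'll release and rise slowly.

Emit:
step_arm:
  steps:
    - [0,0,0,0,0,0,0.4]
    - [0,0,0,0,0,0,-0.2]
    - [0,0,0,0,0,0,-0.6]
    - [0,0,0,0,0,0,-1]
    - [0,0,0,0,0,0,-1]
    - [0,0,0,0,0,0,-1]
    - [0,0,0,0,0,0,-1]
    - [0,0,0,0,0,0,-1]

```text
time_s: 7.03
position: [0.4662, 0.0235, 0.0465]
tcp_rot: [[-0.992, 0.126, -0.0], [0.126, 0.992, -0.0], [0.0, -0.0, -1.0]]
force: [-0.1, 0.8, 0.2]
opening: 0.977
grasp_force: 0.0
```

```bash
python3 - <<'E'
from h import *
s=read_state(); print(tolane(s['position']),s['force'],s['opening'])
d=snap('side','s3'); i=d['image'][:,:,::-1]
u,v=proj(d,lane(-.02,0,.05))[0].astype(int)
cv2.imwrite('pics/s3c.png',cv2.resize(i[v-60:v+60,u-80:u+80],None,fx=5,fy=5,interpolation=2))
print(u,v)
need(lane(-.055,0,.13))
E
```

```text
[-0.05635994  0.00102093  0.04649469] [-0.10777619  0.78317521  0.15606618] 0.97652309435993
202 192
shift [-0.005 -0.003 -0.278] turn [-0.    -0.    -0.001]
```

View pics/s3c.png

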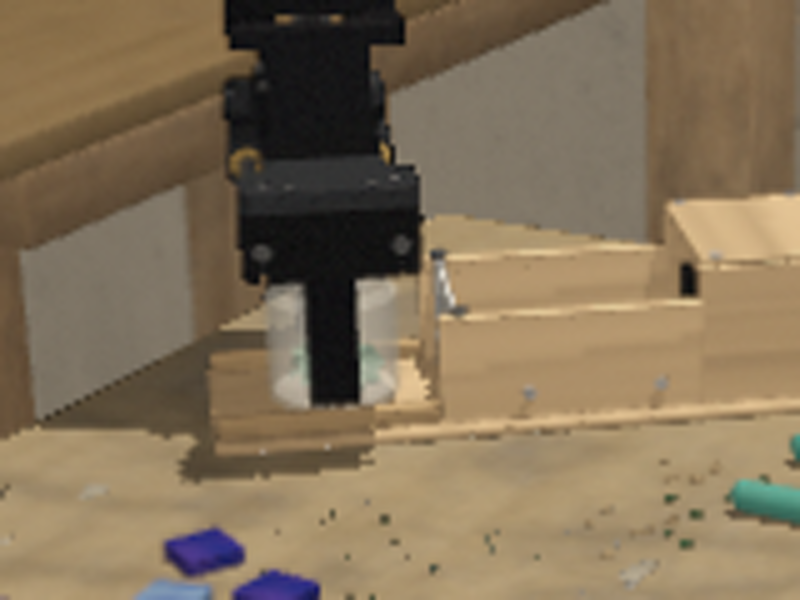

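The jar stands upright on the apron at crop (333,345), with the gate ahead at (445,285). I'll rise, go back behind the jar, tilt the tips 3° forward and set a 24 mm finger gap so the jar nests.

Emit:
step_arm:
  steps:
    - [0,0,-0.04,0,0,0,-1]
    - [0,0,-0.12,0,0,0,-1]
    - [0,0,-0.22,0,0,0,-1]
    - [0,0,-0.27,0,0,0,-1]
    - [0.1,0,-0.27,0,-0.067,0,0.45]
    - [0.19,0,-0.27,0,-0.067,0,0.45]
    - [0.22,0,-0.27,0,-0.067,0,0.45]
    - [0.22,0,-0.27,0,-0.067,0,0.45]

```text
time_s: 7.75
position: [0.397, 0.0326, 0.1275]
tcp_rot: [[-0.991, 0.126, 0.048], [0.125, 0.992, -0.006], [-0.048, 0.0, -0.999]]
force: [-0.0, -0.4, 0.1]
opening: 0.78
grasp_force: 0.0
```

```bash
cat >> h.py <<'E'
RT=RT@Rot.from_rotvec([0,-3,0],degrees=True).as_matrix()
E
python3 - <<'E'
from h import *
s=read_state(); print(tolane(s['position']),s['force'],s['opening'])
need(lane(-.125,0,.13),lane(-.125,0,.05))
E
```

```text
[-0.12613536  0.00142918  0.1275469 ] [-0.04110478 -0.38130362  0.05196865] 0.7799634382600927
shift [-0.004 -0.005 -0.008] turn [ 0.    -0.005 -0.   ]
shift [ 0.009 -0.005  0.258] turn [ 0.    -0.005 -0.   ]
```

Emit:
step_arm:
  steps:
    - [0.002,-0.005,0.04,0,0,0,0.45]
    - [0.005,-0.005,0.1,0,0,0,0.45]
    - [0.007,-0.005,0.17,0,0,0,0.45]
    - [0.008,-0.005,0.22,0,0,0,0.45]
    - [0.009,-0.005,0.25,0,0,0,0.45]
    - [0.009,-0.005,0.258,0,0,0,0.45]
    - [0.009,-0.005,0.258,0,0,0,0.45]
    - [0.009,-0.005,0.258,0,0,0,0.45]

```text
time_s: 8.42
position: [0.4031, 0.0299, 0.0501]
tcp_rot: [[-0.991, 0.126, 0.053], [0.126, 0.992, -0.007], [-0.054, -0.0, -0.999]]
force: [-0.7, -0.5, -0.1]
opening: 0.285
grasp_force: 0.0
```

```bash
python3 - <<'E'
from h import *
s=read_state(); print(tolane(s['position']),s['force'],s['opening'])
need(lane(-.1,0,.05),lane(-.08,0,.05),lane(-.06,0,.05))
E
```

```text
[-0.11976091 -0.00054396  0.05006476] [-0.69357264 -0.54025296 -0.10193378] 0.2851835473689404
shift [-0.066  0.002  0.004] turn [-0.     0.002 -0.001]
shift [-0.132  0.002  0.007] turn [-0.     0.002 -0.001]
shift [-0.199  0.002  0.011] turn [-0.     0.002 -0.001]
```

Emit:
step_arm:
  steps:
    - [-0.02,0,0.001,0,0,0,0.45]
    - [-0.04,0,0.002,0,0,0,0.45]
    - [-0.055,0,0.003,0,0,0,0.45]
    - [-0.07,0,0.004,0,0,0,0.45]
    - [-0.083,0,0.004,0,0,0,0.45]
    - [-0.096,0,0.005,0,0,0,0.45]
    - [-0.11,0,0.006,0,0,0,0.45]
    - [-0.123,0,0.007,0,0,0,0.45]

```text
time_s: 9.08
position: [0.4387, 0.0255, 0.05]
tcp_rot: [[-0.991, 0.126, 0.052], [0.126, 0.992, -0.007], [-0.052, 0.0, -0.999]]
force: [-0.8, -0.0, 0.7]
opening: 0.274
grasp_force: 0.3
```

```bash
python3 - <<'E'
from h import *
s=read_state(); print(tolane(s['position']),RL.T@s['force'][:2],s['force'][2],s['opening'])
need(lane(-.05,0,.05))
d=snap('top','t4');e=snap('side','s4')
u,v=proj(e,lane(-.03,0,.05))[0].astype(int); a=cv2.resize(e['image'][v-60:v+60,u-50:u+50,::-1],(400,480),interpolation=2)
u,v=proj(d,lane(-.03,0,.05))[0].astype(int); b=cv2.resize(d['image'][v-60:v+60,u-50:u+50,::-1],(400,480),interpolation=2)
cv2.imwrite('pics/c4.png',np.hstack([a,b]))
E
```

```text
[-0.08395617 -0.00039149  0.04996756] [-0.80094346 -0.10840213] 0.6911343345329013 0.27406053778763606
shift [-0.113  0.001  0.006] turn [ 0. -0. -0.]
```

View pics/c4.png

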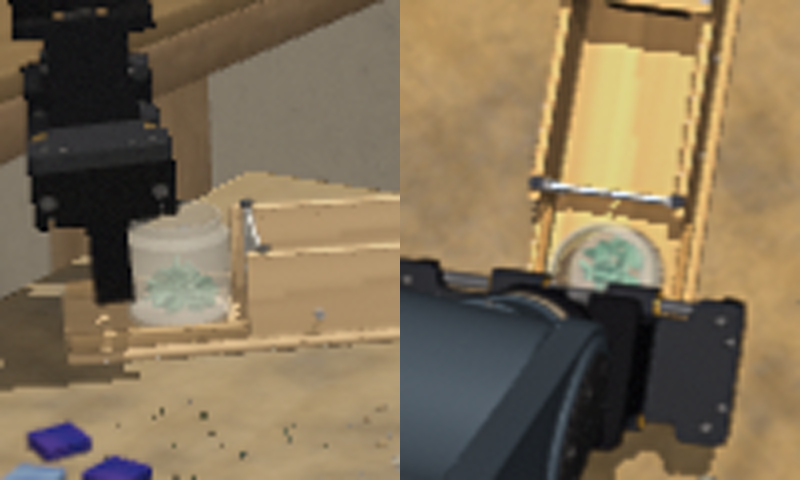

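The jar is nested against the fingers, upright and centred, just before the gate. I'll go on through it.

Emit:
step_arm:
  steps:
    - [-0.017,0,0.001,0,0,0,0.45]
    - [-0.034,0,0.002,0,0,0,0.45]
    - [-0.05,0,0.003,0,0,0,0.45]
    - [-0.067,0,0.004,0,0,0,0.45]
    - [-0.083,0,0.004,0,0,0,0.45]
    - [-0.1,0,0.005,0,0,0,0.45]
    - [-0.117,0,0.006,0,0,0,0.45]
    - [-0.133,0,0.007,0,0,0,0.45]

```text
time_s: 9.85
position: [0.4775, 0.0208, 0.0498]
tcp_rot: [[-0.991, 0.126, 0.049], [0.126, 0.992, -0.006], [-0.05, 0.0, -0.999]]
force: [-3.2, 1.5, 0.8]
opening: 0.273
grasp_force: 1.7
```

Emit:
step_arm:
  steps:
    - [-0.017,0,0.001,0,0,0,0.45]
    - [-0.034,0,0.002,0,0,0,0.45]
    - [-0.05,0,0.003,0,0,0,0.45]
    - [-0.067,0,0.004,0,0,0,0.45]
    - [-0.083,0,0.004,0,0,0,0.45]
    - [-0.1,0,0.005,0,0,0,0.45]
    - [-0.117,0,0.006,0,0,0,0.45]
    - [-0.133,0,0.007,0,0,0,0.45]

```text
time_s: 10.52
position: [0.5192, 0.0151, 0.0501]
tcp_rot: [[-0.991, 0.126, 0.054], [0.126, 0.992, -0.007], [-0.054, -0.0, -0.999]]
force: [-1.0, -0.1, -0.3]
opening: 0.279
grasp_force: 0.5
```

```bash
python3 - <<'E'
from h import *
s=read_state(); print(tolane(s['position']),RL.T@s['force'][:2],s['force'][2],s['opening'])
need(lane(.02,0,.05))
d=snap('top','t5');e=snap('side','s5')
u,v=proj(e,lane(.03,0,.05))[0].astype(int); a=cv2.resize(e['image'][v-60:v+60,u-50:u+50,::-1],(400,480),interpolation=2)
u,v=proj(d,lane(.03,0,.05))[0].astype(int); b=cv2.resize(d['image'][v-60:v+60,u-50:u+50,::-1],(400,480),interpolation=2)
cv2.imwrite('pics/c5.png',np.hstack([a,b])); print(u-50,v-60)
E
```

```text
[-0.00275552 -0.00068588  0.05010251] [-0.98260259 -0.21663552] -0.2662841853552428 0.2791781468574597
shift [-0.076  0.002  0.004] turn [-0.     0.003 -0.001]
133 172
```

View pics/c5.png

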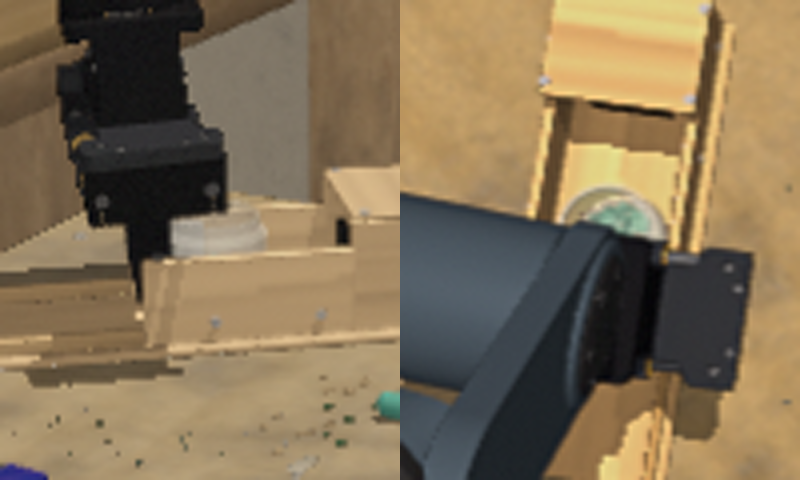

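Emit:
step_arm:
  steps:
    - [-0.014,0,0.001,0,0,0,0.45]
    - [-0.028,0,0.001,0,0,0,0.45]
    - [-0.042,0,0.002,0,0,0,0.45]
    - [-0.056,0,0.003,0,0,0,0.45]
    - [-0.07,0,0.003,0,0,0,0.45]
    - [-0.08,0,0.004,0,0,0,0.45]
    - [-0.09,0,0.004,0,0,0,0.45]
    - [-0.1,0,0.005,0,0,0,0.45]

```text
time_s: 11.28
position: [0.5478, 0.0117, 0.05]
tcp_rot: [[-0.991, 0.126, 0.052], [0.125, 0.992, -0.007], [-0.052, -0.0, -0.999]]
force: [-1.0, 0.5, 0.1]
opening: 0.277
grasp_force: 1.1
```

```bash
cat >> h.py <<'E'
def feel(n=6):
    F=[]
    for k in range(n):
        s=read_state(); F.append(np.r_[RL.T@s['force'][:2],s['force'][2]]); 
        if k<n-1: capture('top')
    print('t',s['time_s'],'lane',tolane(s['position']).round(4),'F',np.mean(F,0).round(2),'sd',np.std(F,0).round(2),'Fx',np.array(F)[:,0].round(1))
E
python3 - <<'E'
from h import *
print(tolane(pix2world(load('top5') if 0 else load('t5'),[[186,218.75]],.068)[0]))
feel()
E
```

```text
[ 0.05993402 -0.00358388  0.068     ]
t 11.5333 lane [ 0.0268 -0.0006  0.0502] F [0.02 0.21 0.28] sd [0.7  0.32 0.47] Fx [-1.1 -0.7 -0.1  0.7  0.8  0.4]
```

```bash
python3 - <<'E'
from h import *
out=[]
for n in('top0','side0'):
    d=load(n); u,v=proj(d,lane(.108,0,.06))[0].round().astype(int); S=16
    c=cv2.resize(np.ascontiguousarray(d['image'][v-16:v+18,u-12:u+13][:,:,::-1]) if n=='side0' else np.ascontiguousarray(d['image'][v-16:v+18,u-12:u+13][:,:,::-1]),None,fx=S,fy=S,interpolation=cv2.INTER_NEAREST)
    for x,col in((.110,(0,255,0)),(.116,(255,255,0)),(.124,(255,0,255))):
        P=proj(d,[lane(x,a,b) for a,b in((-.025,.016),(.025,.016),(.025,.052),(-.025,.052))])
        q=((P-[u-12,v-16]+.5)*S).round().astype(np.int32); cv2.polylines(c,[q],True,col,1)
    P=proj(d,[lane(.108,a,b) for a,b in((-.045,.076),(.045,.076),(.045,.072),(-.045,.072))])
    cv2.polylines(c,[((P-[u-12,v-16]+.5)*S).round().astype(np.int32)],True,(0,0,255),1)
    out.append(c)
cv2.imwrite('pics/pad.png',np.hstack(out)); print(out[0].shape)
E
```

```text
(544, 400, 3)
```

View pics/pad.png

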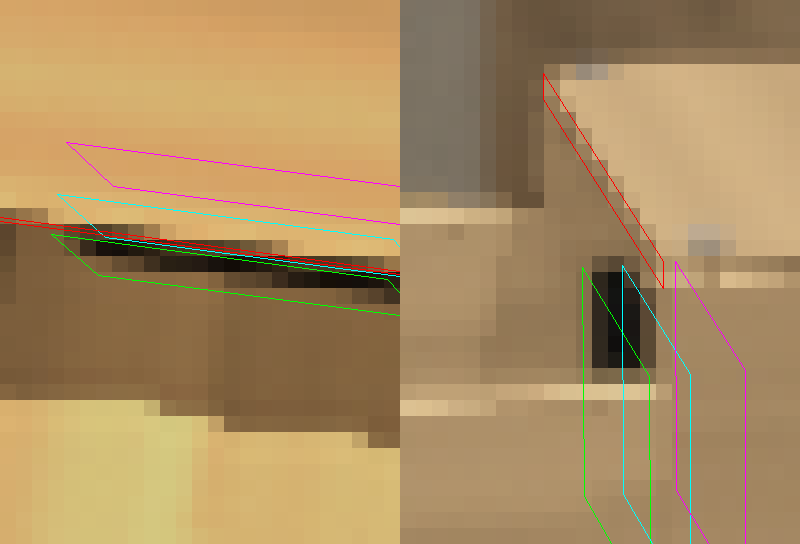

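The overlay puts the black pad's left edge in the side view at about (597,320), and its lower edge in the top view at about (100,262). Both give a face at x ≈ 112 mm. Contact should therefore come at TCP x ≈ 45–49 mm, so I'll creep in from 39 mm.

Emit:
step_arm:
  steps:
    - [-0.007,0,0,0,0,0,0.45]
    - [-0.014,0,0.001,0,0,0,0.45]
    - [-0.021,0,0.001,0,0,0,0.45]
    - [-0.028,0,0.001,0,0,0,0.45]
    - [-0.034,0,0.002,0,0,0,0.45]
    - [-0.04,0,0.002,0,0,0,0.45]

```text
time_s: 12.03
position: [0.5596, 0.0102, 0.05]
tcp_rot: [[-0.991, 0.126, 0.052], [0.126, 0.992, -0.007], [-0.052, 0.0, -0.999]]
force: [-1.3, 0.5, -0.2]
opening: 0.272
grasp_force: 1.1
```

```bash
python3 -c "
from h import *
feel()"
```

```text
t 12.2833 lane [ 0.0384 -0.0005  0.0501] F [-0.52  0.07  0.28] sd [0.81 0.52 0.37] Fx [-1.4 -1.4 -0.8 -0.6  0.7  0.4]
```

Emit:
step_arm:
  steps:
    - [-0.003,0,0,0,0,0,0.45]
    - [-0.006,0,0,0,0,0,0.45]
    - [-0.009,0,0,0,0,0,0.45]
    - [-0.012,0,0.001,0,0,0,0.45]
    - [-0.012,0,0.001,0,0,0,0.45]

```text
time_s: 12.7
position: [0.5635, 0.0097, 0.05]
tcp_rot: [[-0.991, 0.126, 0.053], [0.126, 0.992, -0.007], [-0.053, 0.0, -0.999]]
force: [-0.4, 0.2, 0.2]
opening: 0.274
grasp_force: 0.7
```

```bash
python3 -c "
from h import *
feel()"
```

```text
t 12.95 lane [ 0.0418 -0.0004  0.05  ] F [-0.6   0.79  0.3 ] sd [0.59 0.41 0.32] Fx [-0.5 -0.3 -0.9 -1.7 -0.1  0. ]
```

Emit:
step_arm:
  steps:
    - [-0.002,0,0,0,0,0,0.45]
    - [-0.004,0,0,0,0,0,0.45]
    - [-0.006,0,0,0,0,0,0.45]
    - [-0.006,0,0,0,0,0,0.45]

```text
time_s: 13.28
position: [0.5651, 0.0095, 0.05]
tcp_rot: [[-0.991, 0.126, 0.052], [0.126, 0.992, -0.007], [-0.053, 0.0, -0.999]]
force: [-0.5, 0.9, 0.8]
opening: 0.273
grasp_force: 0.6
```

```bash
python3 -c "
from h import *
feel()"
```

```text
t 13.5333 lane [ 0.0434 -0.0005  0.05  ] F [-0.43  0.79  0.22] sd [0.43 0.29 0.29] Fx [-0.6 -0.6 -0.6  0.4 -1.  -0.2]
```

Emit:
step_arm:
  steps:
    - [-0.002,0,0,0,0,0,0.45]
    - [-0.004,0,0,0,0,0,0.45]
    - [-0.005,0,0,0,0,0,0.45]
    - [-0.005,0,0,0,0,0,0.45]

```text
time_s: 13.87
position: [0.5665, 0.0091, 0.0501]
tcp_rot: [[-0.991, 0.126, 0.052], [0.125, 0.992, -0.007], [-0.053, -0.0, -0.999]]
force: [-0.9, 0.4, 0.2]
opening: 0.276
grasp_force: 0.3
```

```bash
python3 -c "
from h import *
feel()"
```

```text
t 14.1167 lane [ 0.0449 -0.0006  0.0501] F [-0.31  0.32  0.12] sd [0.57 0.46 0.43] Fx [-0.9  0.4 -0.6 -0.3  0.5 -0.9]
```

Emit:
step_arm:
  steps:
    - [-0.002,0,0,0,0,0,0.45]
    - [-0.004,0,0,0,0,0,0.45]
    - [-0.005,0,0,0,0,0,0.45]
    - [-0.005,0,0,0,0,0,0.45]

```text
time_s: 14.45
position: [0.5672, 0.0093, 0.05]
tcp_rot: [[-0.991, 0.126, 0.05], [0.125, 0.992, -0.006], [-0.051, 0.0, -0.999]]
force: [-2.5, 0.4, -0.0]
opening: 0.274
grasp_force: 1.1
```

```bash
python3 -c "
from h import *
feel()"
```

```text
t 14.7 lane [ 0.0458 -0.0004  0.0501] F [-2.64 -0.25  0.32] sd [0.38 0.33 0.43] Fx [-2.5 -1.9 -2.8 -3.2 -2.6 -2.8]
```

Buffer contact (2.6 N). I'll press up gradually.

Emit:
step_arm:
  steps:
    - [-0.001,0,0,0,0,0,0.45]
    - [-0.002,0,0,0,0,0,0.45]
    - [-0.003,0,0,0,0,0,0.45]
    - [-0.004,0,0,0,0,0,0.45]
    - [-0.005,0,0,0,0,0,0.45]
    - [-0.005,0,0,0,0,0,0.45]

```text
time_s: 15.2
position: [0.5683, 0.0091, 0.05]
tcp_rot: [[-0.991, 0.126, 0.05], [0.125, 0.992, -0.006], [-0.05, 0.0, -0.999]]
force: [-4.5, 1.2, 0.6]
opening: 0.275
grasp_force: 2.4
```

```bash
python3 -c "
from h import *
feel()"
```

```text
t 15.45 lane [ 0.0467 -0.0004  0.05  ] F [-5.19 -0.12  0.81] sd [0.5  0.52 0.33] Fx [-4.6 -4.5 -5.4 -5.3 -5.3 -6. ]
```

Emit:
step_arm:
  steps:
    - [-0.001,0,0,0,0,0,0.45]
    - [-0.002,0,0,0,0,0,0.45]
    - [-0.003,0,0,0,0,0,0.45]
    - [-0.004,0,0,0,0,0,0.45]
    - [-0.005,0,0,0,0,0,0.45]
    - [-0.005,0,0,0,0,0,0.45]

```text
time_s: 15.95
position: [0.5688, 0.0091, 0.05]
tcp_rot: [[-0.991, 0.126, 0.048], [0.125, 0.992, -0.006], [-0.048, 0.0, -0.999]]
force: [-5.5, 0.9, 1.4]
opening: 0.275
grasp_force: 3.1
```

```bash
python3 -c "
from h import *
feel(8)"
```

```text
t 16.3 lane [ 0.0472 -0.0004  0.05  ] F [-6.26 -0.04  1.92] sd [0.54 0.66 0.46] Fx [-5.5 -6.2 -5.8 -5.9 -6.  -6.5 -7.1 -7.1]
```

Emit:
step_arm:
  steps:
    - [-0.001,0,0,0,0,0,0.45]
    - [-0.002,0,0,0,0,0,0.45]
    - [-0.002,0,0,0,0,0,0.45]
    - [-0.002,0,0,0,0,0,0.45]
    - [-0.002,0,0,0,0,0,0.45]

```text
time_s: 16.72
position: [0.5691, 0.0091, 0.05]
tcp_rot: [[-0.991, 0.126, 0.047], [0.125, 0.992, -0.006], [-0.047, 0.0, -0.999]]
force: [-6.9, -0.1, 1.9]
opening: 0.273
grasp_force: 3.4
```

```bash
python3 -c "
from h import *
feel(6)"
```

```text
t 16.9667 lane [ 0.0475 -0.0003  0.05  ] F [-7.21 -0.46  2.13] sd [0.34 0.58 0.45] Fx [-6.9 -6.8 -7.6 -7.5 -6.9 -7.5]
```

Emit:
step_arm:
  steps:
    - [0.0015,0,0,0,0,0,0.45]
    - [0.003,0,0,0,0,0,0.45]
    - [0.0045,0,0,0,0,0,0.45]
    - [0.006,0,0,0,0,0,0.45]
    - [0.0075,0,0,0,0,0,0.45]
    - [0.009,0,0,0,0,0,0.45]
    - [0.0105,0,0,0,0,0,0.45]
    - [0.012,0,0,0,0,0,0.45]

```text
time_s: 17.63
position: [0.5681, 0.0091, 0.0501]
tcp_rot: [[-0.991, 0.126, 0.053], [0.126, 0.992, -0.007], [-0.053, -0.0, -0.999]]
force: [-4.3, 1.0, -1.5]
opening: 0.27
grasp_force: 1.9
```

Emit:
step_arm:
  steps:
    - [0.0015,0,0,0,0,0,0.45]
    - [0.003,0,0,0,0,0,0.45]
    - [0.0045,0,0,0,0,0,0.45]
    - [0.006,0,0,0,0,0,0.45]
    - [0.009,0,0,0,0,0,0.45]
    - [0.012,0,0,0,0,0,0.45]
    - [0.015,0,0,0,0,0,0.45]
    - [0.018,0,0,0,0,0,0.45]

```text
time_s: 18.3
position: [0.5638, 0.0095, 0.0504]
tcp_rot: [[-0.991, 0.126, 0.055], [0.126, 0.992, -0.007], [-0.056, -0.0, -0.998]]
force: [0.2, -0.3, 0.9]
opening: 0.274
grasp_force: 0.0
```

```bash
python3 -c "
from h import *
feel(4)"
```

```text
t 18.45 lane [ 0.0414 -0.0005  0.0501] F [-0.14 -0.06  0.05] sd [0.28 0.4  0.54] Fx [ 0.2 -0.5  0.  -0.2]
```

Free of the jar by about 4 mm. Lifting straight out.

Emit:
step_arm:
  steps:
    - [0,0,-0.02,0,0,0,0.45]
    - [0,0,-0.05,0,0,0,0.45]
    - [0,0,-0.08,0,0,0,0.45]
    - [0,0,-0.12,0,0,0,0.45]
    - [0,0,-0.17,0,0,0,0.45]
    - [0,0,-0.23,0,0,0,0.45]
    - [0,0,-0.3,0,0,0,0.45]
    - [0,0,-0.38,0,0,0,0.45]

```text
time_s: 19.12
position: [0.5561, 0.0106, 0.1654]
tcp_rot: [[-0.991, 0.126, 0.052], [0.126, 0.992, -0.007], [-0.052, 0.0, -0.999]]
force: [0.4, -0.1, -0.0]
opening: 0.273
grasp_force: 0.0
```

Emit:
step_arm:
  steps:
    - [0.1,0,-0.08,0,0,0,0.45]
    - [0.22,0,-0.15,0,0,0,0.45]
    - [0.34,0,-0.2,0,0,0,0.45]
    - [0.45,0,-0.2,0,0,0,0.45]
    - [0.45,0,-0.2,0,0,0,0.45]
    - [0.45,0,-0.2,0,0,0,0.45]

```text
time_s: 19.62
position: [0.4177, 0.0284, 0.2178]
tcp_rot: [[-0.991, 0.126, 0.053], [0.125, 0.992, -0.007], [-0.053, -0.0, -0.999]]
force: [0.5, -0.0, -0.6]
opening: 0.277
grasp_force: 0.0
```

```bash
python3 - <<'E'
from h import *
feel(2)
d=snap('top','t6');e=snap('side','s6')
u,v=proj(e,lane(.05,0,.05))[0].astype(int); a=cv2.resize(e['image'][v-60:v+60,u-50:u+50,::-1],(400,480),interpolation=2)
u,v=proj(d,lane(.05,0,.05))[0].astype(int); b=cv2.resize(d['image'][v-60:v+60,u-50:u+50,::-1],(400,480),interpolation=2)
cv2.imwrite('pics/c6.png',np.hstack([a,b])); print(u-50,v-60)
E
```

```text
t 19.6667 lane [-0.1027 -0.0004  0.2179] F [ 0.41  0.31 -0.43] sd [0.06 0.28 0.16] Fx [0.5 0.3]
135 163
```

View pics/c6.png

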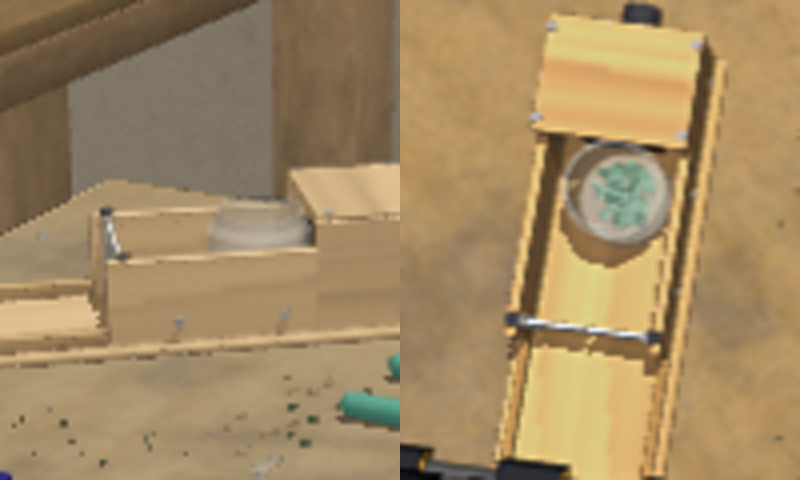

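```bash
python3 - <<'E'
from h import *
d=load('t6')
for uv in ([215,191],[215,140],[215,243]): print(tolane(pix2world(d,crop2pix([uv],135,163,4),.068)[0]).round(4))
E
```

```text
[ 0.0799 -0.0059  0.068 ]
[ 0.1095 -0.0011  0.068 ]
[ 0.0501 -0.0107  0.068 ]
```

The jar stands upright at x ≈ 80 mm, touching the buffer, and both leaves are shut (top crop (513,320) to (652,338)). The gripper is clear.

```bash
python3 -c "
from rig import *
print(hand_in())"
```

```text
the job is handed in; nothing more can be done
None
```

The jar went through the gate and was pressed on the buffer with about 7 N felt at the wrist. It now stands there at x ≈ 80 mm with both leaves shut, and the job is handed in (no verdict was returned).

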